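Change-out of a blown fuse behind two relays

TASK

The blown fuse on the panel is shut in by the two relays: first stand both relays upright on the grey mat, then draw the fuse out of its hooked clips sideways, through their open side where the relays stood (not straight up), and lay it flat in the red tray. Only then put each relay back upright on the pad of its own colour, centred and square with the panel as before. Do not tip a relay over, and do not drop the fuse.

Things in the scene. Friction and masses are not known exactly. Their poses are not given: they have to be found in the camera images.
- relay_yellow_center (a point): yellow plug-in relay, an upright block 36 x 40 x 75 mm (x, y, z) with a black foot and a white mark on its front (-x) and its top, 130 g, loose. Centre of the block, half-way up (37.5 mm above its underside); z up. Starts standing on the yellow pad
- relay_blue_center (a point): blue plug-in relay, same shape, size and weight as the yellow one (36 x 40 x 75 mm). Centre of the block, half-way up (37.5 mm above its underside); z up. Starts standing on the blue pad
- fuse_center (a point): cartridge fuse, a round white ceramic tube 26 mm in diameter and 120 mm long with 23 mm brass caps at both ends, 140 g, loose. Point: its middle, on its axis; its y axis runs along its length (x and z roll with it). It starts in the panel's two clips, which hold the caps; the middle 74 mm is free to be gripped
- panel: grey-blue plate 150 x 190 x 12 mm (x, y, z), fixed; origin: centre of underside. Copper clips at x +35, y -45 and +45 mm, 14 mm wide, hold the fuse along y, axis 42 mm above the underside. Back wall on +x; rigid hook over the top (59 mm high): no lifting. Open side -x has a low sprung leaf (top 36 mm) that folds when the fuse is drawn level to -x (under 12 N); free to lift after 40 mm
- pad_yellow: yellow pad on the panel plate, in front (-x side) of the clips, 56 x 60 x 3 mm (x, y, z), fixed, square to the panel; home of the yellow relay. Origin: centre of its underside (top is 3 mm above)
- pad_blue: blue pad on the panel plate, beside the yellow one, same size, fixed, square to the panel; home of the blue relay. Origin: centre of its underside (top is 3 mm above). Which pad is left or right varies; their centres are 90 mm apart
- mat: grey mat with a white border lying on the bench, 130 x 190 x 3 mm (x, y, z), fixed; parking place for the relays. Origin: centre of its underside; z up
- tray_red: open red tray on the bench for blown fuses, 110 x 160 x 20 mm outside (x, y, z), walls and floor 4 to 5 mm thick, fixed. Origin: centre of its underside; z up; long side along y
- tray_green: open green tray for good fuses, same size and axes as the red one, empty; not used in this job
Not all that is in view belongs to the job. Of the things that look like the part that bears fuse_center, the smaller one is meant.

How it is judged:
By the outcome, as a careful person would: the job done as asked, in the order asked, and still so for the second after the job is handed in, with the robot touching nothing.
It also fails if it takes over 106 s, if anything falls off the work surface, if the arm or the gripper's body presses on something with over 40 N, if the wrist force passes 120 N, or if a joint passes its speed limit or range.

ROBOT

A 6-joint arm with a two-finger parallel gripper is mounted at the origin on the work surface. World frame = base frame: x ahead of the robot, y to its left, z up, the work surface at z = 0. Lengths are in mm, angles in rad, forces in N, time in s.
With the tool pointing down it reaches from about 350 to 775 mm from the base axis. Payload 7.3 kg.
Tool frame: the origin (TCP) lies on the centre line of the jaws, within the pads' length; the fingertips stand bot.tip_reach ahead of it and the grasp point (between the pads) lies 6 mm ahead of it (bot.tip_reach is the distance from the TCP to the fingertips, in mm); z points along the fingers, y is the direction in which the jaws open and shut (so a half turn about z gives the same grasp; the last joint's range is limited). The gripper opens to 92 mm and grips with 3 to 60 N. Pads are 19 mm wide; open, the fingers measure 130 mm over their backs; the gripper's body (75 mm by 190 mm) begins 47 mm behind the grasp point.
Start: joints at [-1.391, 0.342, 1.524, -0, 1.275, -0.146], TCP at [168.057, -497.392, 251.741] pointing down, gripper open.
Joint ranges: [-2.53, 2.53], [-0.77, 2.02], [0.04, 2.7], [-1, 4.14], [0.28, 2.66], [-3.11, 3.11]. Speed limits (rad/s): [2.57, 2.57, 3.14, 3.14, 3.14, 3.14].

INTERFACE

Orientations are given as [roll, pitch, yaw] about the fixed x, y, z axes, in that order (R = Rz(yaw) Ry(pitch) Rx(roll)).
In Python, from plant import bot gives the robot as it stands.
- The arm moves only by the tool step_arm, never from a script. Its argument "deltas" is a list of rows, each a list of 6 numbers: the shift along the tool's x, y, z in mm, then the turn, a rotation vector about the tool's x, y, z in rad. A call has 1 to 5 rows; each row is the pose to reach, as a shift and turn from the pose commanded when the call began, along the tool's axes at that moment; what a row does not reach only later rows make up. A row lasts 1/12 s, in which the tool goes at most 41.7 mm and 7.16 degrees, less where a joint would pass 70% of its speed; a pose out of reach is approached as far as the arm can. A call with a gripper value outside its range is refused whole. "fingers" is the finger opening in mm, from 0 to 91.8, set as the call begins (left out, the last holds). The fingers move at their own pace and stop on an object; the grip force is fixed at half the most. Time passes only in rows, so rows that repeat a pose let the fingers close. It gives the time, the measured TCP pose, the force and the opening at its end, in the units of the state.
- bot.get_obs(): the state, without advancing time (a new reading comes with each control period).
- bot.capture(name): name is "side" or "top" or "wrist"; returns a dict with "color" (420x560x3 uint8, red, green, blue), "fx", "fy", "cx", "cy" (pixels), "R" (3x3) and "t" (3): a world point X has camera coordinates R X + t. Camera axes: x right, y down, z forward; pixel columns grow to the right and rows downward; lengths in mm; the calibration is good to about 2 mm. The wrist camera is an equidistant fisheye: a pixel r from the principal point sees the ray r / f radians off the axis. A picture is of the moment at which its call begins. There is no depth.
- bot.close_job(): hands the job in, once; it reports no verdict.
Trained networks look in a picture, given as the dict that the camera call returned (one of the last four; its "shot" number tells which), for a name from the list of things; names that differ only in an ending like _2 or _b are one class to them, and where a whole thing is asked for, a point or a joint stands for the part that bears it (a point fixed in the world has none). Each returns a list of dicts, best first, with "p" (0 to 1); they miss things now and then, are a little off and sometimes report something else, mostly with a low value. They report only what shows in the picture. A call takes as long as a camera call. They do not tell look-alikes from the thing itself.
- bot.boxes_of(query, picture): "rect" ([centre column, centre row, width, height] in pixels, round what is visible of it).
The state is a dict: "time": time; "joint_positions": joint angles; "dq": joint speeds; "tau": joint torques, N m; "tool_pos": TCP position; "tcp_rot": TCP orientation; "contact_force": force on the tool from outside, world axes, zero at the start; "moment": the same for the moment, N m; "grip_width": finger opening in mm.
Only numpy, scipy, OpenCV 4.12 (cv2) and the standard library are available. Lean on these libraries where they do the work, as an engineer would, in place of code of your own. Each camera call takes 0.05 s, during which the arm holds its last target. There are 200 camera calls.

## Working session

There is one attempt and no reset: what is moved stays moved. The work goes in short steps, Python scripts to look and compute and a tool call to move; the robot and the scene stay as the last step left them, time stands still between calls to the robot, and variables do not carry over. Pictures are saved under pics/ and viewed, about 12 in all and at most 16, crops included, and the job is handed in when it is done.

Besides the shell and the picture viewer there is one more tool, called after "Request:" as name(argument=value, ...) on one line, values as JSON. step_arm: Moves the arm, as the interface text tells. Its arguments: {"type":"object","properties":{"deltas":{"type":"array"},"fingers":{"type":"number"}},"required":["deltas"]}

```bash
mkdir -p pics; ls; python3 - <<'E'
from plant import bot
import cv2,numpy as np
o=bot.get_obs();print({k:np.round(v,3) for k,v in o.items()},bot.tip_reach)
for n in ['top','side']:
    c=bot.capture(n);cv2.imwrite(f'pics/{n}0.png',c['color'][:,:,::-1])
    print(n,c['fx'],c['fy'],c['cx'],c['cy'],np.round(c['R'],4).tolist(),np.round(c['t'],1))
    for q in ['relay_yellow_center','relay_blue_center','fuse_center','panel','pad_yellow','pad_blue','mat','tray_red','tray_green']:
        print(q,[(np.round(d['rect'],1).tolist(),round(d['p'],2)) for d in bot.boxes_of(q,c)])
E
```

```text
pics
{'time': np.float64(0.0), 'joint_positions': array([-1.391,  0.343,  1.525,  0.   ,  1.275, -0.146]), 'dq': array([-0.001,  0.001, -0.001, -0.002, -0.002,  0.   ]), 'tau': array([-3.0000e-03, -4.3125e+01, -2.4421e+01,  7.2000e-02,  5.6000e-02,
       -0.0000e+00]), 'tool_pos': array([ 167.995, -497.005,  251.032]), 'tcp_rot': array([-3.14 , -0.   ,  0.326]), 'contact_force': array([ 0.909, -0.034, -0.292]), 'moment': array([ 0.036, -0.001, -0.022]), 'grip_width': np.float64(91.709)} 25.0
top 538.2130919720562 538.2130919720562 281.4378163892119 210.85276418636062 [[-0.0206, -0.9998, 0.0028], [-0.9862, 0.0199, -0.1644], [0.1643, -0.0062, -0.9864]] [  14.9  511.7 1017.5]
relay_yellow_center [([298.2, 149.3, 18.3, 27.8], 0.65), ([278.5, 243.8, 88.4, 67.6], 0.57)]
relay_blue_center [([254.1, 154.8, 25.5, 31.3], 0.88), ([300.0, 156.7, 36.2, 31.2], 0.23)]
fuse_center [([274.9, 129.0, 60.1, 17.6], 0.58), ([142.4, 321.3, 26.3, 85.4], 0.58), ([443.4, 210.9, 84.9, 62.1], 0.49), ([298.7, 150.9, 19.2, 31.3], 0.44)]
panel []
pad_yellow [([300.9, 157.9, 34.1, 25.3], 0.73)]
pad_blue [([254.9, 
[... 296 characters left out ...]
-0.0122], [-0.1033, 0.6823, -0.7238], [0.1258, -0.7129, -0.6899]] [ 491.8   92.3 1096.5]
relay_yellow_center [([199.5, 229.4, 77.6, 67.1], 0.69), ([213.7, 202.4, 24.5, 38.2], 0.6)]
relay_blue_center [([208.2, 227.0, 21.1, 40.2], 0.71)]
fuse_center [([355.5, 352.1, 95.7, 18.4], 0.94), ([188.1, 220.6, 20.0, 47.1], 0.58), ([283.9, 145.6, 53.4, 42.2], 0.55), ([244.0, 358.0, 85.6, 99.3], 0.22)]
panel [([198.1, 229.4, 78.5, 65.0], 0.79)]
pad_yellow [([224.4, 215.6, 12.2, 21.3], 0.64)]
pad_blue [([207.6, 244.3, 29.6, 23.8], 0.64)]
mat [([243.6, 356.5, 84.3, 97.7], 0.78)]
tray_red [([289.0, 240.9, 51.7, 58.9], 0.97)]
tray_green [([283.5, 146.4, 55.7, 43.9], 0.86), ([241.1, 359.9, 85.0, 98.9], 0.51)]
```

View pics/top0.png

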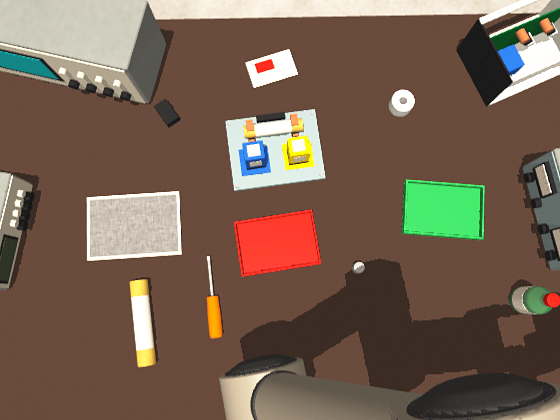

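View pics/side0.png

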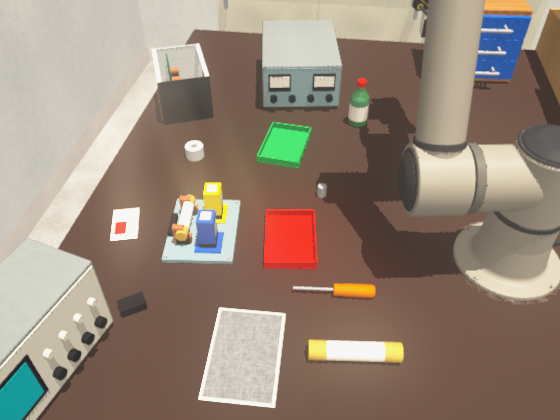

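Candidates for the fuse: the tube in the panel clips (top 275,127; side 185,220) and the larger loose yellow-ended tube (top 142,321; side 355,351). The smaller one in the clips is meant. Yellow relay is at top (299,152), blue at (254,154), mat at (134,226), red tray at (278,243).

```bash
cat > h.py <<'E'
import numpy as np,cv2
from plant import bot
from scipy.spatial.transform import Rotation as Ro
def bp(c,px,z,fish=False):
    px=np.atleast_2d(np.asarray(px,float)); u=(px[:,0]-c['cx'])/c['fx'];v=(px[:,1]-c['cy'])/c['fy']
    if fish:
        r=np.hypot(u,v)+1e-12; d=np.c_[np.sin(r)*u/r,np.sin(r)*v/r,np.cos(r)]
    else: d=np.c_[u,v,np.ones_like(u)]
    R=np.array(c['R']);o=-R.T@c['t'];w=d@R
    return o+w*((z-o[2])/w[:,2])[:,None]
def proj(c,X,fish=False):
    p=np.atleast_2d(X)@np.array(c['R']).T+c['t']
    if fish:
        r=np.hypot(p[:,0],p[:,1]);th=np.arctan2(r,p[:,2]);q=p[:,:2]/r[:,None]*th[:,None]
    else: q=p[:,:2]/p[:,2:]
    return q*[c['fx'],c['fy']]+[c['cx'],c['cy']]
def blob(mask,near=None):
    n,l,s,ce=cv2.connectedComponentsWithStats(mask.astype(np.uint8))
    i=1+(np.argmax(s[1:,4]) if near is None else np.argmin(np.hypot(*(ce[1:]-near).T)+1e3*(s[1:,4]<40)))
    return l==i
def rectw(c,mask,z,fish=False):
    k=max(cv2.findContours(mask.astype(np.uint8),0,1)[0],key=len)[:,0]
    X=bp(c,k,z,fish)[:,:2].astype(np.float32); return cv2.minAreaRect(X)
def goto(x,y,z,yaw):
    "delta (tool frame) from current commanded~measured pose to pointing-down pose"
    o=bot.get_obs();R=Ro.from_euler('xyz',o['tcp_rot']);T=Ro.from_euler('xyz',[np.pi,0,yaw])
    return np.round(R.inv().apply(np.array([x,y,z])-o['tool_pos']),1),np.round((R.inv()*T).as_rotvec(),4)
E
python3 - <<'E'
from h import *
c=bot.capture('top');im=c['color'].astype(int);h=cv2.cvtColor(c['color'],cv2.COLOR_RGB2HSV).astype(int);H,S,V=h[...,0],h[...,1],h[...,2]
def win(m,x,y,w,hh):
    z=np.zeros_like(m);z[y-hh:y+hh,x-w:x+w]=1;return m&z.astype(bool)
sets={'red':(win(((H<5)|(H>175))&(S>150)&(V>80),278,243,60,50),20),
'green':(win((H>50)&(H<75)&(S>150)&(V>80),444,210,60,50),20),
'mat':(win((V>90)&(S<60),134,226,65,50),3),
'panel':(win((V>100),275,150,60,48),12)}
for k,(m,z) in sets.items():
    m=cv2.morphologyEx(m.astype(np.uint8),cv2.MORPH_CLOSE,np.ones((5,5)))
    print(k,rectw(c,blob(m>0),z))
for n,p in {'yel top':(299,148),'blue top':(254,150)}.items(): print(n,bp(c,p,90).round())
print('fuse',bp(c,[[252,128],[300,126]],42).round())
E
```

```text
red ((452.3952941894531, 15.014907836914062), (111.99945068359375, 160.5030975341797), 7.998435020446777)
green ((512.9918212890625, -321.2640686035156), (163.12278747558594, 111.4803466796875), 84.16099548339844)
mat ((495.1153259277344, 305.58673095703125), (130.9553985595703, 189.28469848632812), 2.6869895458221436)
panel ((647.1480712890625, 15.950599670410156), (249.52403259277344, 202.88926696777344), 88.88097381591797)
yel top [[625. -31.  90.]]
blue top [[623.  55.  90.]]
fuse [[683.  60.  42.]
 [685. -37.  42.]]
```

```bash
python3 - <<'E'
from h import *
print(goto(560,10,300,0.1))
E
```

```text
(array([ 533.7, -355.3,  -48.3]), array([ 1.000e-04, -0.000e+00,  2.258e-01]))
```

Request:
step_arm(deltas=[[32,-21,-10],[64,-43,-20],[97,-64,-30],[130,-86,-40],[162,-108,-48]])

```text
invalid input at $.deltas[0]: expected 6 numbers
```

Request:
step_arm(deltas=[[34,-22,0,0,0,0],[67,-44,0,0,0,0],[101,-67,0,0,0,0],[135,-89,0,0,0,0],[168,-112,0,0,0,0]])

```text
time: 1.47
tool_pos: [292.2, -336.0, 251.8]
tcp_rot: [3.141, -0.0, 0.325]
contact_force: [0.8, -0.1, 0.9]
grip_width: 92.2
```

Request:
step_arm(deltas=[[34,-22,-10,0,0,0],[67,-44,-20,0,0,0],[101,-67,-30,0,0,0],[135,-89,-40,0,0,0],[168,-112,-48,0,0,0]])

```text
time: 1.88
tool_pos: [415.7, -176.0, 300.7]
tcp_rot: [3.14, -0.001, 0.326]
contact_force: [0.7, -0.5, 0.6]
grip_width: 92.2
```

Request:
step_arm(deltas=[[34,-22,0,0,0,0.05],[67,-44,0,0,0,0.1],[101,-67,0,0,0,0.15],[135,-89,0,0,0,0.2],[168,-112,0,0,0,0.225]])

```text
time: 2.3
tool_pos: [539.0, -15.8, 299.8]
tcp_rot: [3.141, -0.001, 0.098]
contact_force: [0.7, -0.3, -0.8]
grip_width: 91.7
```

```bash
python3 - <<'E'
from h import *
c=bot.capture('wrist');cv2.imwrite('pics/w1.png',c['color'][:,:,::-1]);np.save('w1.npy',c,allow_pickle=True)
print(c['fx'],c['cx'],c['cy'],-np.array(c['R']).T@c['t'],np.round(c['R'],3).tolist(),bot.get_obs()['tool_pos'],bot.get_obs()['time'])
E
```

```text
325.19226210127806 284.0103856590196 207.93185441431376 [613.73253748  -9.91198651 432.8122883 ] [[0.098, -0.995, 0.0], [-0.956, -0.094, 0.277], [-0.276, -0.027, -0.961]] [542.05586018 -10.41142014 299.32975497] 2.35
```

View pics/w1.png

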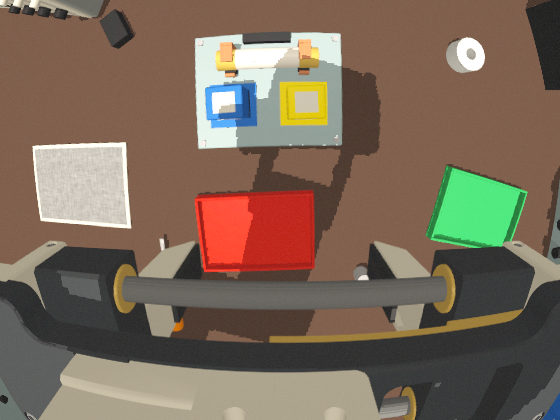

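Wrist view: panel at (195–341, 34–148), the small fuse in its clips at (268,58), blue relay (228,102), yellow relay (305,102), and a dark bar at the panel's back edge (267,38). One close crop to confirm.

```bash
python3 - <<'E'
from h import *
c=np.load('w1.npy',allow_pickle=True).item()
cv2.imwrite('pics/w1c.png',cv2.resize(c['color'][25:160,185:352,::-1],None,fx=4.4,fy=4.4,interpolation=cv2.INTER_CUBIC))
hsv=cv2.cvtColor(c['color'],cv2.COLOR_RGB2HSV).astype(int);H,S,V=hsv[...,0],hsv[...,1],hsv[...,2]
W=np.zeros(H.shape,bool);W[25:155,185:350]=1
m=W&(V>95)&~((H<25)&(S>60)&(V<150));m=cv2.morphologyEx(m.astype(np.uint8),cv2.MORPH_CLOSE,np.ones((5,5)))>0
print('panel',rectw(c,blob(m),12,True))
for n,lo,hi in [('yellow',26,34),('blue',100,125)]:
    m=W&(H>=lo)&(H<=hi)&(S>120)&(V>60)
    if n=='yellow': m[:78]=0
    print(n,rectw(c,blob(cv2.morphologyEx(m.astype(np.uint8),cv2.MORPH_CLOSE,np.ones((7,7)))>0),15,True))
    # white mark on the top
w=W&(S<40)&(V>170)
for p in [(224,103),(307,102)]:
    b=blob(w,p);k=np.argwhere(b);print('mark',k[:,::-1].mean(0),b.sum(),rectw(c,b,90,True))
E
```

```text
panel ((648.4631958007812, 14.447410583496094), (150.31768798828125, 190.393310546875), 6.775060176849365)
yellow ((633.9737548828125, -32.76776885986328), (54.48740005493164, 59.76787567138672), 6.495777130126953)
blue ((623.0736694335938, 59.77449035644531), (55.15723419189453, 65.64806365966797), 6.4412713050842285)
mark [223.16985138 101.82590234] 471 ((624.2994995117188, 55.165855407714844), (22.322004318237305, 24.39706039428711), 7.528037071228027)
mark [306.32624113 101.1465721 ] 423 ((632.0994873046875, -31.198781967163086), (20.146387100219727, 22.891080856323242), 6.5280561447143555)
```

View pics/w1c.png

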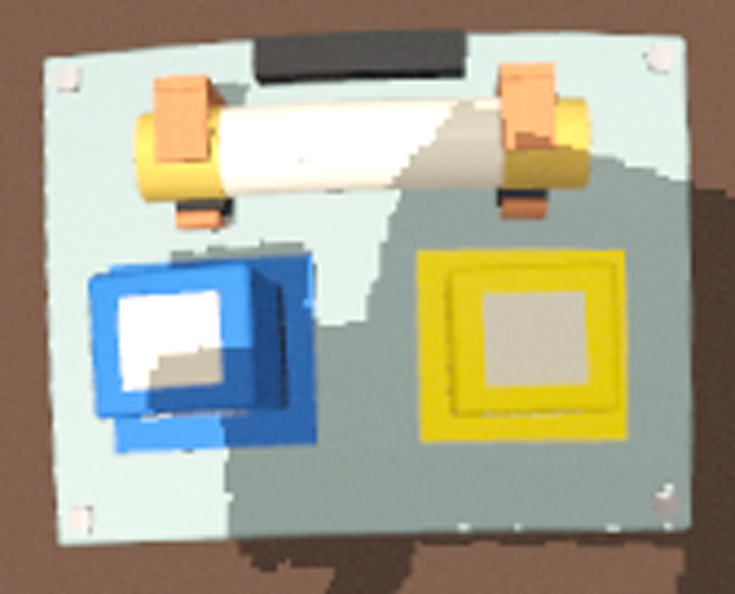

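Confirmed: in the clips is a small fuse (crop 135–590, row 150), clip hooks at the back, leaf at the front, and a black bar behind it (crop 255–467, row 60). Settling, then I'll approach the yellow relay.

Request:
step_arm(deltas=[[0,0,0,0,0,0],[0,0,0,0,0,0],[0,0,0,0,0,0]], fingers=62)

```text
time: 2.6
tool_pos: [537.5, -18.4, 299.6]
tcp_rot: [3.141, 0.001, 0.1]
contact_force: [0.1, -0.4, -0.1]
grip_width: 76.4
```

```bash
python3 - <<'E'
from h import *
print(goto(633,-32,130,0.116))
c=bot.capture('side');cv2.imwrite('pics/s1.png',cv2.resize(c['color'][180:265,150:255,::-1],None,fx=7,fy=7,interpolation=cv2.INTER_CUBIC))
E
```

```text
(array([ 93.7,  23. , 169.6]), array([ 0.0004,  0.0006, -0.0156]))
```

View pics/s1.png

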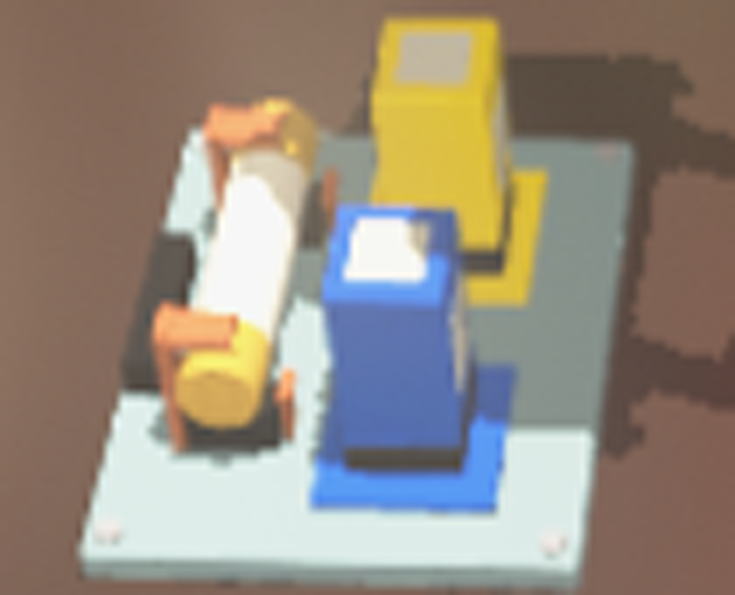

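Request:
step_arm(deltas=[[23,6,25,0,0,-0.015],[45,12,65,0,0,-0.015],[70,18,105,0,0,-0.015],[94,23,140,0,0,-0.015],[94,23,170,0,0,-0.015]])

```text
time: 3.07
tool_pos: [636.6, -33.6, 129.4]
tcp_rot: [3.14, -0.005, 0.113]
contact_force: [-0.0, -0.4, 1.1]
grip_width: 62.0
```

Request:
step_arm(deltas=[[0,0,0,0,0,0],[0,0,0,0,0,0],[0,0,0,0,0,0]])

```text
time: 3.32
tool_pos: [634.2, -32.2, 131.9]
tcp_rot: [3.141, -0.002, 0.114]
contact_force: [-0.1, 0.1, 2.0]
grip_width: 62.2
```

```bash
python3 - <<'E'
from h import *
print(goto(633,-32,66,0.116), bot.get_obs()['grip_width'])
c=bot.capture('wrist');cv2.imwrite('pics/w2.png',c['color'][:,:,::-1]);np.save('w2.npy',c,allow_pickle=True)
E
```

```text
(array([-1.3, -0.4, 65.9]), array([ 0.0008, -0.0023, -0.0015])) 62.227675184817556
```

View pics/w2.png

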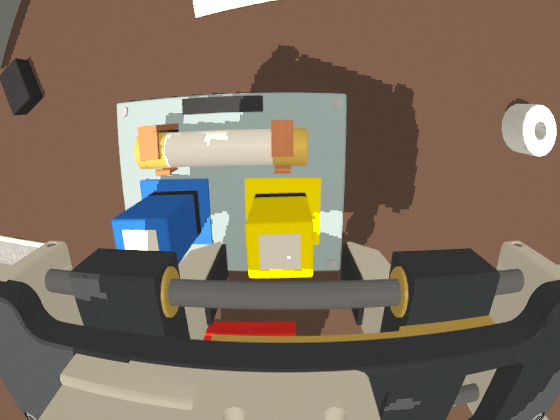

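The relay is centred between the fingers (yellow top 280,252; fingers 210 and 362). Fuse (220,148) and black bar (222,105) are clear. Descend and grip.

Request:
step_arm(deltas=[[-1,0,25,0,0,0],[-1,0,50,0,0,0],[-1,0,66,0,0,0],[-1,0,66,0,0,0],[-1,0,66,0,0,0]])

```text
time: 3.78
tool_pos: [633.5, -31.6, 66.0]
tcp_rot: [3.141, -0.002, 0.116]
contact_force: [0.5, 1.3, 1.2]
grip_width: 62.4
```

Request:
step_arm(deltas=[[0,0,0,0,0,0],[0,0,0,0,0,0],[0,0,0,0,0,0],[0,0,0,0,0,0],[0,0,0,0,0,0]], fingers=30)

```text
time: 4.2
tool_pos: [633.5, -31.3, 65.0]
tcp_rot: [3.141, -0.002, 0.116]
contact_force: [-0.2, 0.6, 6.8]
grip_width: 39.9
```

```bash
python3 - <<'E'
from h import *
print(goto(492.9,351,150,0.116), bot.get_obs()['grip_width'],bot.get_obs()['tool_pos'])
a=np.load('w1.npy',allow_pickle=True).item();b=np.load('w2.npy',allow_pickle=True).item()
for c,n in((a,'w1'),(b,'w2')):
    # project bar hypotheses: front edge x=62, heights
    X=[]
    s=np.sin(.116);k=np.cos(.116)
    P=lambda x,y,z:[648.5+k*x-s*y,14.4+s*x+k*y,z]
    for z in (12,22,32,42): X.append(proj(c,[P(62,0,z),P(75,0,z)],True).round(1).tolist())
    print(n,X, 'fuse',proj(c,[P(35,-60,42),P(35,60,42),P(48,0,42),P(22,0,42)],True).round(1).tolist())
    g=c['color'].astype(int).sum(2)
    r=proj(c,P(62,0,12),True)[0].astype(int); print([(i,int(g[i,r[0]])) for i in range(r[1]-22,r[1]+10,1)])
E
```

```text
(array([ -95.3, -396. ,  -85.4]), array([ 0.0006, -0.002 , -0.0001])) 39.895825193180116 [633.4946935  -31.34099341  64.99538704]
w1 [[[266.8, 41.7], [266.6, 32.2]], [[266.4, 39.9], [266.2, 30.3]], [[265.9, 38.1], [265.8, 28.2]], [[265.5, 36.2], [265.3, 26.1]]] fuse [[316.6, 57.1], [215.9, 60.4], [265.6, 47.2], [266.0, 68.1]]
[(19, 309), (20, 304), (21, 298), (22, 301), (23, 304), (24, 296), (25, 308), (26, 301), (27, 306), (28, 304), (29, 306), (30, 309), (31, 307), (32, 254), (33, 228), (34, 250), (35, 257), (36, 246), (37, 245), (38, 251), (39, 244), (40, 240), (41, 107), (42, 105), (43, 520), (44, 693), (45, 702), (46, 702), (47, 675), (48, 715), (49, 749), (50, 760)]
w2 [[[224.2, 109.5], [224.0, 93.1]], [[221.8, 109.3], [221.6, 92.1]], [[219.2, 109.0], [219.0, 91.1]], [[216.4, 108.7], [216.1, 90.1]]] fuse [[304.0, 146.5], [139.1, 150.8], [216.8, 128.8], [218.0, 165.8]]
[(87, 315), (88, 304), (89, 314), (90, 318), (91, 311), (92, 308), (93, 257), (94, 562), (95, 585), (96, 359), (97, 265), (98, 263), (99, 261), (100, 264), (101, 255), (102, 255), (103, 260), (104, 258), (105, 260), (106, 263), (107, 271), (108, 254), (109, 266), (110, 257), (111, 263), (112, 501), (113, 670), (114, 704), (115, 702), (116, 703), (117, 703), (118, 704)]
```

Request:
step_arm(deltas=[[0,0,-8,0,0,0],[0,0,-25,0,0,0],[0,0,-50,0,0,0],[0,0,-80,0,0,0],[0,0,-100,0,0,0]])

```text
time: 4.62
tool_pos: [633.3, -31.4, 166.4]
tcp_rot: [3.141, -0.002, 0.116]
contact_force: [1.1, -0.2, -0.2]
grip_width: 39.8
```

Request:
step_arm(deltas=[[-2,-10,0,0,0,0],[-8,-35,0,0,0,0],[-16,-67,0,0,0,0],[-24,-100,0,0,0,0],[-32,-133,0,0,0,0]])

```text
time: 5.03
tool_pos: [584.2, 98.4, 162.7]
tcp_rot: [-3.141, 0.002, 0.115]
contact_force: [0.6, 0.9, -1.0]
grip_width: 40.1
```

Request:
step_arm(deltas=[[-8,-33,0,0,0,0],[-16,-66,0,0,0,0],[-24,-99,0,0,0,0],[-32,-132,0,0,0,0],[-39,-165,0,0,0,0]])

```text
time: 5.45
tool_pos: [526.0, 258.1, 162.8]
tcp_rot: [3.141, 0.002, 0.116]
contact_force: [0.9, 0.3, -0.9]
grip_width: 39.8
```

Request:
step_arm(deltas=[[-8,-33,15,0,0,0],[-16,-65,35,0,0,0],[-22,-88,60,0,0,0],[-24,-98,80,0,0,0],[-24,-98,95,0,0,0]])

```text
time: 5.87
tool_pos: [489.5, 353.3, 65.8]
tcp_rot: [3.141, 0.004, 0.119]
contact_force: [-1.1, -0.5, -1.3]
grip_width: 39.7
```

Request:
step_arm(deltas=[[0,0,0,0,0,0],[0,0,0,0,0,0],[0,0,0,0,0,0]])

```text
time: 6.12
tool_pos: [493.1, 351.0, 69.3]
tcp_rot: [-3.141, -0.001, 0.115]
contact_force: [0.6, 0.0, -0.8]
grip_width: 40.3
```

```bash
python3 - <<'E'
from h import *
o=bot.get_obs();print(goto(492.9,351,54,0.116), o['grip_width'],o['tool_pos'],o['contact_force'],o['time'])
E
```

```text
(array([-0.2, -0. , 15.3]), array([-0.0001, -0.0007, -0.0006])) 40.328200185057504 [493.07868565 351.00663921  69.29104993] [ 0.60120974  0.04809863 -0.78894411] 6.1167
```

Request:
step_arm(deltas=[[0,0,6,0,0,0],[0,0,11,0,0,0],[0,0,14,0,0,0],[0,0,15,0,0,0],[0,0,15.5,0,0,0]])

```text
time: 6.53
tool_pos: [492.7, 350.8, 53.0]
tcp_rot: [3.141, 0.0, 0.115]
contact_force: [-0.3, -1.0, 2.0]
grip_width: 39.6
```

Request:
step_arm(deltas=[[0,0,0,0,0,0],[0,0,0,0,0,0],[0,0,0,0,0,0]])

```text
time: 6.78
tool_pos: [492.9, 351.2, 53.4]
tcp_rot: [-3.141, -0.0, 0.116]
contact_force: [-0.5, -0.3, -0.4]
grip_width: 39.9
```

Request:
step_arm(deltas=[[0,0,0.7,0,0,0],[0,0,0.7,0,0,0],[0,0,0.7,0,0,0]])

```text
time: 7.03
tool_pos: [492.9, 351.2, 53.0]
tcp_rot: [-3.141, -0.001, 0.116]
contact_force: [-0.8, -0.6, 4.5]
grip_width: 40.2
```

Request:
step_arm(deltas=[[0,0,0.7,0,0,0],[0,0,0.7,0,0,0],[0,0,0.7,0,0,0]])

```text
time: 7.28
tool_pos: [492.9, 351.2, 53.0]
tcp_rot: [-3.141, -0.001, 0.116]
contact_force: [-2.7, -1.8, 9.5]
grip_width: 40.0
```

Request:
step_arm(deltas=[[0,0,-0.7,0,0,0],[0,0,-0.7,0,0,0],[0,0,-0.7,0,0,0],[0,0,-0.7,0,0,0]], fingers=62)

```text
time: 7.62
tool_pos: [492.6, 351.0, 52.2]
tcp_rot: [3.141, 0.0, 0.116]
contact_force: [-0.3, -0.4, 0.1]
grip_width: 60.3
```

Request:
step_arm(deltas=[[0,0,-8,0,0,0],[0,0,-30,0,0,0],[0,0,-60,0,0,0],[0,0,-95,0,0,0],[0,0,-110,0,0,0]])

```text
time: 8.03
tool_pos: [494.2, 351.9, 167.4]
tcp_rot: [-3.139, -0.006, 0.116]
contact_force: [0.6, 0.1, -0.0]
grip_width: 61.5
```

```bash
python3 - <<'E'
from h import *
o=bot.get_obs();print(goto(623.7,56,130,0.116), o['grip_width'],o['tool_pos'],o['contact_force'],o['time'])
c=bot.capture('wrist');cv2.imwrite('pics/w3.png',c['color'][:,:,::-1])
E
```

```text
(array([ 94.2, 309. ,  37.3]), array([-0.0022, -0.0059, -0.0001])) 61.54037234509737 [494.17370678 351.91229987 167.41412526] [ 0.6179136   0.13879317 -0.01504347] 8.0333
```

View pics/w3.png

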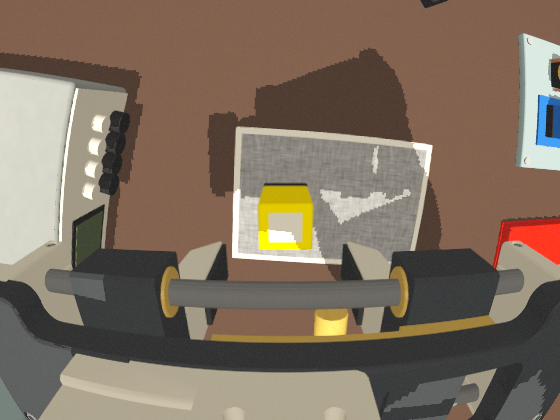

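Yellow relay stands upright on the mat (286,218). Now the blue one.

Request:
step_arm(deltas=[[12,38,0,0,0,0],[24,77,0,0,0,0],[36,115,0,0,0,0],[48,154,0,0,0,0],[60,193,0,0,0,0]])

```text
time: 8.5
tool_pos: [574.9, 164.7, 162.6]
tcp_rot: [3.142, 0.0, 0.116]
contact_force: [0.5, -0.1, -0.6]
grip_width: 61.8
```

Request:
step_arm(deltas=[[12,38,10,0,0,0],[24,77,20,0,0,0],[36,115,33,0,0,0],[36,115,33,0,0,0],[36,115,33,0,0,0]])

```text
time: 8.92
tool_pos: [623.6, 53.8, 128.2]
tcp_rot: [-3.141, 0.002, 0.112]
contact_force: [-0.2, 1.1, 0.1]
grip_width: 62.2
```

Request:
step_arm(deltas=[[0,0,0,0,0,0],[0,0,0,0,0,0]])

```text
time: 9.08
tool_pos: [623.4, 57.5, 129.9]
tcp_rot: [-3.141, -0.0, 0.117]
contact_force: [0.1, 0.0, -0.5]
grip_width: 61.8
```

```bash
python3 - <<'E'
from h import *
o=bot.get_obs();print(goto(623.7,56,66,0.116), o['grip_width'],o['tool_pos'],o['contact_force'],o['time'])
c=bot.capture('wrist');cv2.imwrite('pics/w4.png',c['color'][:,:,::-1]);np.save('w4.npy',c,allow_pickle=True)
E
```

```text
(array([ 0.1,  1.5, 63.9]), array([-0.0002, -0.0002,  0.001 ])) 61.8465153365612 [623.37830102  57.45486603 129.87986822] [ 0.08316323  0.00384346 -0.53409496] 9.0833
```

View pics/w4.png

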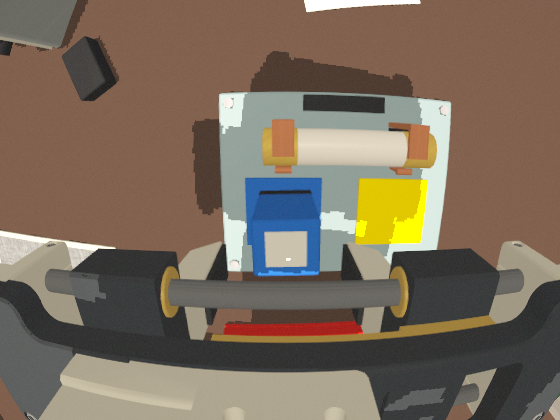

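Blue relay centred (286,240) between the fingers; the yellow pad (391,211) is free. Grip, lift, carry.

Request:
step_arm(deltas=[[0,1,25,0,0,0],[0,1,50,0,0,0],[0,1,64,0,0,0],[0,1,64,0,0,0],[0,1,64,0,0,0]])

```text
time: 9.55
tool_pos: [623.4, 56.5, 65.6]
tcp_rot: [-3.142, 0.001, 0.118]
contact_force: [-0.3, -0.5, 0.0]
grip_width: 61.9
```

Request:
step_arm(deltas=[[0,0,0,0,0,0],[0,0,0,0,0,0],[0,0,0,0,0,0],[0,0,0,0,0,0],[0,0,0,0,0,0]], fingers=30)

```text
time: 9.97
tool_pos: [624.3, 55.3, 66.6]
tcp_rot: [3.141, -0.002, 0.116]
contact_force: [-1.0, 1.1, 5.3]
grip_width: 40.5
```

Request:
step_arm(deltas=[[0,0,-8,0,0,0],[0,0,-25,0,0,0],[0,0,-50,0,0,0],[0,0,-80,0,0,0],[0,0,-100,0,0,0]])

```text
time: 10.38
tool_pos: [624.2, 55.1, 168.3]
tcp_rot: [3.141, -0.002, 0.116]
contact_force: [1.3, -0.2, -1.0]
grip_width: 39.8
```

Request:
step_arm(deltas=[[0,0,0,0,0,0]])

```text
time: 10.47
tool_pos: [626.0, 55.1, 170.9]
tcp_rot: [3.14, -0.009, 0.116]
contact_force: [1.2, -0.5, -0.8]
grip_width: 39.9
```

```bash
python3 - <<'E'
from h import *
o=bot.get_obs();print(goto(497.1,261,70,0.116), o['grip_width'],o['tool_pos'],o['contact_force'],o['time'])
E
```

```text
(array([-105.2, -219.6,   99.7]), array([ 0.0015, -0.0087, -0.0003])) 39.90067276370129 [626.04975706  55.05983559 170.91742216] [ 1.2238029  -0.47568028 -0.81738887] 10.4667
```

Request:
step_arm(deltas=[[-5,-10,0,0,0,0],[-17,-36,0,0,0,0],[-32,-69,0,0,0,0],[-48,-102,0,0,0,0],[-63,-135,0,0,0,0]])

```text
time: 10.88
tool_pos: [542.7, 183.2, 163.3]
tcp_rot: [3.141, 0.005, 0.115]
contact_force: [0.5, 0.4, -1.2]
grip_width: 40.1
```

Request:
step_arm(deltas=[[-15,-33,0,0,0,0],[-30,-65,20,0,0,0],[-39,-83,50,0,0,0],[-39,-83,80,0,0,0],[-39,-83,96,0,0,0]])

```text
time: 11.3
tool_pos: [492.6, 260.7, 64.8]
tcp_rot: [3.14, 0.008, 0.119]
contact_force: [-0.1, 0.1, -1.3]
grip_width: 40.0
```

Request:
step_arm(deltas=[[0,0,0,0,0,0],[0,0,7,0,0,0],[0,0,12,0,0,0],[0,0,14,0,0,0],[0,0,15,0,0,0]])

```text
time: 11.72
tool_pos: [497.6, 259.8, 54.8]
tcp_rot: [-3.142, -0.001, 0.115]
contact_force: [-1.0, 0.4, -2.0]
grip_width: 39.7
```

Request:
step_arm(deltas=[[0,0,0,0,0,0],[0,0,0,0,0,0],[0,0,0,0,0,0]])

```text
time: 11.97
tool_pos: [497.7, 260.0, 55.0]
tcp_rot: [-3.141, -0.001, 0.116]
contact_force: [-0.4, 0.2, -2.2]
grip_width: 39.7
```

Request:
step_arm(deltas=[[0,0,1,0,0,0],[0,0,1,0,0,0],[0,0,1,0,0,0]])

```text
time: 12.22
tool_pos: [497.7, 260.0, 54.6]
tcp_rot: [-3.141, -0.001, 0.116]
contact_force: [-1.7, -0.6, 4.9]
grip_width: 39.8
```

Request:
step_arm(deltas=[[0,0,0.5,0,0,0],[0,0,1,0,0,0],[0,0,1,0,0,0]])

```text
time: 12.47
tool_pos: [497.7, 260.1, 54.6]
tcp_rot: [-3.141, -0.002, 0.116]
contact_force: [-4.9, -2.2, 13.9]
grip_width: 39.7
```

Request:
step_arm(deltas=[[0,0,-1.5,0,0,0],[0,0,-1.5,0,0,0],[0,0,-1.5,0,0,0],[0,0,-1.5,0,0,0]], fingers=62)

```text
time: 12.8
tool_pos: [497.3, 260.0, 53.9]
tcp_rot: [3.142, -0.0, 0.116]
contact_force: [0.4, -0.6, 0.7]
grip_width: 60.0
```

Request:
step_arm(deltas=[[0,0,-8,0,0,0],[0,0,-30,0,0,0],[0,0,-60,0,0,0],[0,0,-95,0,0,0],[0,0,-130,0,0,0]])

```text
time: 13.22
tool_pos: [496.8, 259.8, 185.4]
tcp_rot: [3.141, 0.001, 0.116]
contact_force: [0.7, 0.4, 0.0]
grip_width: 62.0
```

Request:
step_arm(deltas=[[0,0,0,0,0,-0.12],[0,0,0,0,0,-0.24],[0,0,0,0,0,-0.36],[0,0,0,0,0,-0.48],[0,0,0,0,0,-0.6]])

```text
time: 13.63
tool_pos: [497.2, 260.0, 184.5]
tcp_rot: [3.141, -0.0, 0.722]
contact_force: [-0.0, 0.6, -0.7]
grip_width: 61.8
```

Request:
step_arm(deltas=[[0,0,0,0,0,-0.12],[0,0,0,0,0,-0.24],[0,0,0,0,0,-0.36],[0,0,0,0,0,-0.48],[0,0,0,0,0,-0.6]])

```text
time: 14.05
tool_pos: [497.3, 260.0, 184.4]
tcp_rot: [3.141, 0.0, 1.322]
contact_force: [0.0, -0.2, -0.2]
grip_width: 62.2
```

Request:
step_arm(deltas=[[0,0,0,0,0,-0.12],[0,0,0,0,0,-0.24],[0,0,0,0,0,-0.371],[0,0,0,0,0,-0.371],[0,0,0,0,0,-0.371]])

```text
time: 14.47
tool_pos: [497.3, 260.0, 184.2]
tcp_rot: [3.141, 0.0, 1.684]
contact_force: [-0.0, 0.0, 0.6]
grip_width: 61.6
```

```bash
python3 - <<'E'
from h import *
o=bot.get_obs();print(goto(640,18,200,0.116+np.pi/2), goto(683.3,18.4,110,.116+np.pi/2),o['grip_width'],o['tool_pos'],o['tcp_rot'],o['joint_positions'],o['time'])
c=bot.capture('wrist');cv2.imwrite('pics/w5.png',c['color'][:,:,::-1]);np.save('w5.npy',c,allow_pickle=True)
c=bot.capture('top');cv2.imwrite('pics/t1.png',cv2.resize(c['color'][90:275,70:340,::-1],None,fx=2.9,fy=2.9,interpolation=cv2.INTER_CUBIC))
E
```

```text
(array([-256.5,  114.6,  -15.7]), array([ 0.0001,  0.0001, -0.0033])) (array([-261. ,  157.7,   74.3]), array([ 0.0001,  0.0001, -0.0033])) 61.60683367351302 [497.27849301 259.97832287 184.24378443] [3.14146069e+00 7.63640995e-05 1.68353862e+00] [ 3.45201423e-01  4.67911722e-01  1.52325193e+00 -1.14703191e-04
  1.15031818e+00  2.32505937e-01] 14.4667
```

View pics/t1.png

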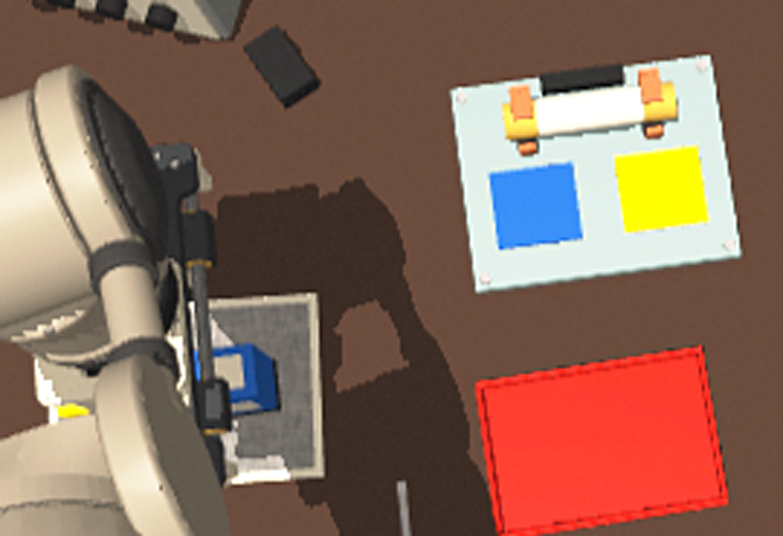

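Blue relay stands on the mat (crop 240,380) and both pads are free. On to above the fuse.

Request:
step_arm(deltas=[[-29,17,0,0,0,0],[-58,35,0,0,0,0],[-87,52,0,0,0,0],[-116,70,0,0,0,0],[-145,88,0,0,0,-0.003]], fingers=42)

```text
time: 14.98
tool_pos: [602.2, 124.9, 184.1]
tcp_rot: [3.142, 0.0, 1.687]
contact_force: [-0.1, 0.9, -0.0]
grip_width: 42.1
```

Request:
step_arm(deltas=[[-29,17,10,0,0,0],[-58,35,25,0,0,0],[-87,52,40,0,0,0],[-116,70,55,0,0,0],[-116,70,74,0,0,0]])

```text
time: 15.4
tool_pos: [688.3, 13.3, 109.8]
tcp_rot: [3.137, 0.003, 1.682]
contact_force: [-0.6, -0.0, -0.2]
grip_width: 42.3
```

Request:
step_arm(deltas=[[0,0,0,0,0,0],[0,0,0,0,0,0],[0,0,0,0,0,0]])

```text
time: 15.65
tool_pos: [684.7, 20.2, 111.0]
tcp_rot: [3.141, -0.0, 1.69]
contact_force: [-0.2, 0.3, -0.3]
grip_width: 42.0
```

```bash
python3 - <<'E'
from h import *
o=bot.get_obs();print(goto(683.3,18.4,53,.116+np.pi/2),o['grip_width'],o['tool_pos'],o['tcp_rot'],o['time'])
c=bot.capture('side');cv2.imwrite('pics/s2.png',cv2.resize(c['color'][170:265,140:255,::-1],None,fx=6,fy=6,interpolation=cv2.INTER_CUBIC))
c=bot.capture('wrist');cv2.imwrite('pics/w6.png',c['color'][:,:,::-1])
E
```

```text
(array([-1.6, -1.7, 58. ]), array([ 0.0006, -0.0001,  0.0029])) 42.049396027915385 [684.72122343  20.17482801 111.0188031 ] [ 3.14094950e+00 -4.93548472e-05  1.68966572e+00] 15.65
```

View pics/s2.png

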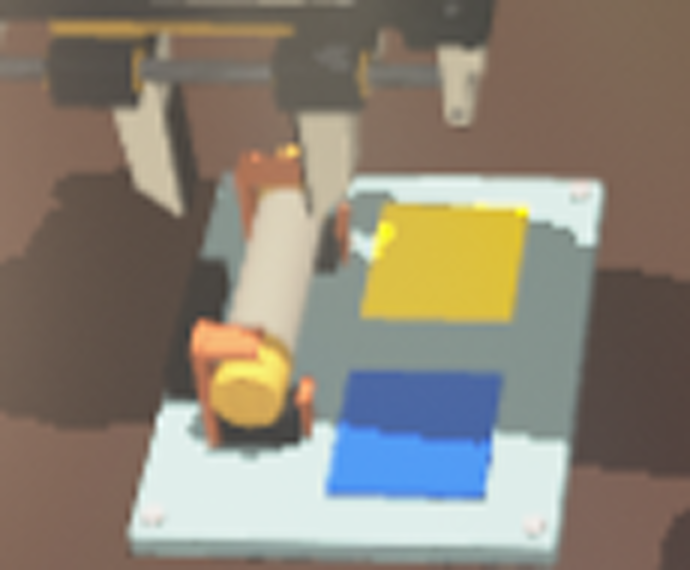

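View pics/w6.png

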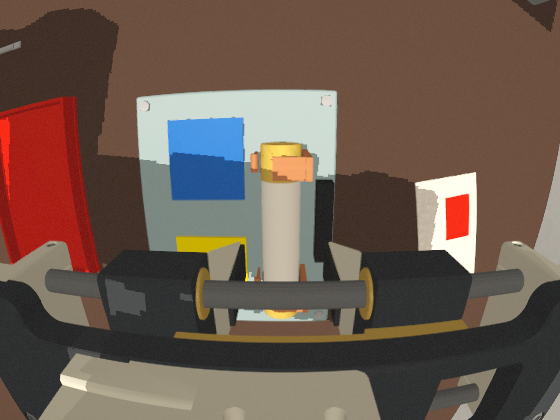

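Fingers straddle the fuse midway between the clips (wrist 240–330, fuse 281), the bar (325,220) stays below the tips. Descend.

Request:
step_arm(deltas=[[-1,-1,15,0,0,0],[-1,-1,30,0,0,0],[-1,-1,42,0,0,0],[-1,-1,52,0,0,0],[-1,-1,57,0,0,0]])

```text
time: 16.17
tool_pos: [683.4, 18.7, 52.1]
tcp_rot: [-3.141, -0.0, 1.69]
contact_force: [-0.8, -0.6, -0.7]
grip_width: 41.9
```

Request:
step_arm(deltas=[[0,0,0,0,0,0],[0,0,0,0,0,0],[0,0,0,0,0,0],[0,0,0,0,0,0]], fingers=31)

```text
time: 16.5
tool_pos: [684.4, 18.1, 53.9]
tcp_rot: [3.14, 0.0, 1.69]
contact_force: [0.5, 0.7, 0.3]
grip_width: 30.7
```

Request:
step_arm(deltas=[[0,0,0,0,0,0],[0,0,0,0,0,0],[0,0,0,0,0,0],[0,0,0,0,0,0],[0,0,0,0,0,0]], fingers=15)

```text
time: 16.92
tool_pos: [684.2, 18.1, 53.6]
tcp_rot: [3.141, 0.0, 1.69]
contact_force: [-0.0, -1.2, 2.9]
grip_width: 25.0
```

Request:
step_arm(deltas=[[0,-2,0,0,0,0],[0,-5,0,0,0,0],[0,-9,0,0,0,0],[0,-13,0,0,0,0],[0,-17,0,0,0,0]])

```text
time: 17.33
tool_pos: [667.8, 16.1, 53.6]
tcp_rot: [3.138, 0.001, 1.69]
contact_force: [5.2, 0.5, 1.2]
grip_width: 25.2
```

Request:
step_arm(deltas=[[0,-4,0,0,0,0],[0,-8,0,0,0,0],[0,-12,0,0,0,0],[0,-16,0,0,0,0],[0,-20,0,0,0,0]])

```text
time: 17.75
tool_pos: [647.0, 13.7, 53.5]
tcp_rot: [3.141, 0.0, 1.69]
contact_force: [0.9, -1.1, 6.0]
grip_width: 25.2
```

Request:
step_arm(deltas=[[0,-4,0,0,0,0],[0,-8,0,0,0,0],[0,-12,0,0,0,0],[0,-16,0,0,0,0],[0,-20,0,0,0,0]])

```text
time: 18.17
tool_pos: [626.2, 11.4, 52.3]
tcp_rot: [-3.14, -0.0, 1.69]
contact_force: [-0.6, 0.6, -1.5]
grip_width: 25.0
```

Request:
step_arm(deltas=[[0,0,-5,0,0,0],[0,0,-15,0,0,0],[0,0,-30,0,0,0],[0,0,-50,0,0,0],[0,0,-60,0,0,0]])

```text
time: 18.58
tool_pos: [628.6, 11.3, 116.2]
tcp_rot: [3.138, 0.001, 1.69]
contact_force: [1.6, 0.2, -1.0]
grip_width: 25.0
```

Request:
step_arm(deltas=[[0,0,0,0,0,0],[0,0,0,0,0,0]])

```text
time: 18.75
tool_pos: [627.7, 11.4, 113.7]
tcp_rot: [3.14, 0.0, 1.69]
contact_force: [0.4, -0.8, -1.7]
grip_width: 24.9
```

```bash
python3 - <<'E'
from h import *
o=bot.get_obs();print(goto(452.4,15,60,.14+np.pi/2),o['grip_width'],o['tool_pos'],o['tcp_rot'],o['contact_force'],o['moment'],o['time'])
c=bot.capture('side');cv2.imwrite('pics/s3.png',cv2.resize(c['color'][150:280,140:325,::-1],None,fx=4,fy=4,interpolation=cv2.INTER_CUBIC))
E
```

```text
(array([  24.5, -173.7,   53.4]), array([ 0.0017,  0.0005, -0.021 ])) 24.931545435484185 [627.68621225  11.36344473 113.74177876] [3.13985196e+00 4.87284697e-04 1.68982578e+00] [ 0.44669805 -0.81759286 -1.69163257] [-0.06069734 -0.13727579  0.021059  ] 18.75
```

View pics/s3.png

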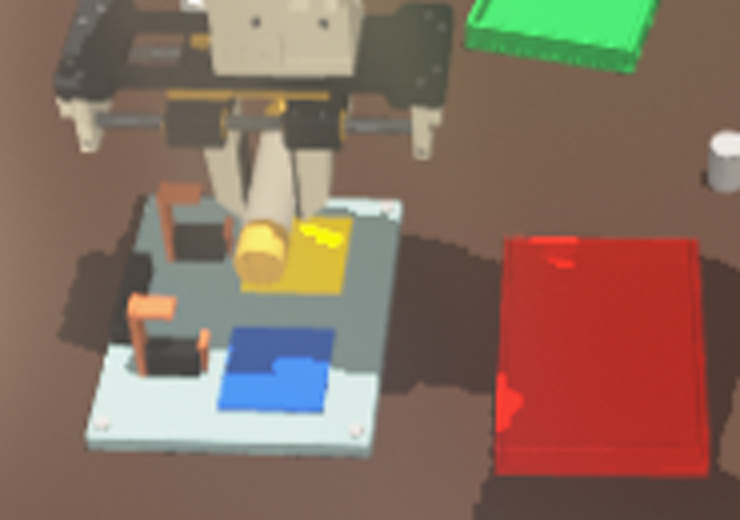

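Fuse is out and held level; clips are empty (side crop 170,330 and 190,220). Move over the red tray centre.

Request:
step_arm(deltas=[[2,-10,0,0,0,0],[6,-40,0,0,0,0],[12,-75,0,0,0,0],[17,-110,0,0,0,0],[21,-145,0,0,0,-0.01]])

```text
time: 19.22
tool_pos: [478.3, 15.3, 111.7]
tcp_rot: [-3.139, -0.001, 1.7]
contact_force: [-0.7, 0.6, -2.5]
grip_width: 25.0
```

Request:
step_arm(deltas=[[2,-18,5,0,0,-0.011],[3,-28,20,0,0,-0.011],[3,-28,40,0,0,-0.011],[3,-28,54,0,0,-0.011],[3,-28,62,0,0,-0.011]])

```text
time: 19.63
tool_pos: [451.1, 14.6, 49.0]
tcp_rot: [-3.138, -0.001, 1.711]
contact_force: [-0.3, -0.5, -2.0]
grip_width: 25.0
```

Request:
step_arm(deltas=[[0,0,0,0,0,0],[0,0,0,0,0,0],[0,0,0,0,0,0]])

```text
time: 19.88
tool_pos: [453.1, 14.4, 51.3]
tcp_rot: [3.141, 0.0, 1.711]
contact_force: [-0.6, 0.5, -0.6]
grip_width: 25.1
```

```bash
python3 - <<'E'
from h import *
o=bot.get_obs();print(goto(452.4,15,31,.14+np.pi/2),o['grip_width'],o['tool_pos'],o['tcp_rot'],o['contact_force'],o['time'])
c=bot.capture('wrist');cv2.imwrite('pics/w7.png',c['color'][:,:,::-1])
E
```

```text
(array([ 0.7, -0.6, 20.3]), array([0.0005, 0.0002, 0.    ])) 25.132264517030098 [453.0748565   14.3527016   51.29613776] [3.14113651e+00 2.35916834e-04 1.71081492e+00] [-0.63771795  0.45393559 -0.6343919 ] 19.8833
```

View pics/w7.png

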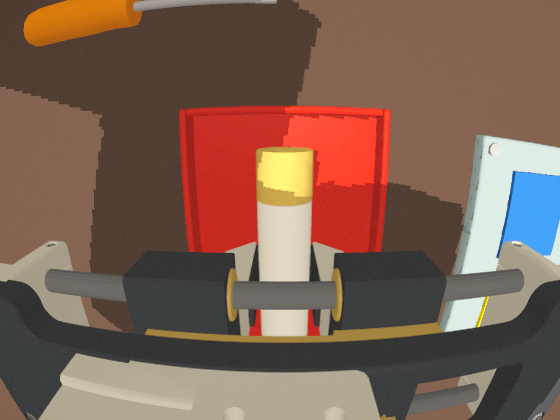

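Fuse centred in the red tray (285,240), inside its walls (182–388). Lower gently until contact.

Request:
step_arm(deltas=[[0,0,6,0,0,0],[0,0,12,0,0,0],[0,0,17,0,0,0],[0,0,20,0,0,0],[0,0,20,0,0,0]])

```text
time: 20.35
tool_pos: [452.1, 14.4, 30.2]
tcp_rot: [-3.14, -0.0, 1.711]
contact_force: [0.3, 0.2, -1.6]
grip_width: 24.8
```

Request:
step_arm(deltas=[[0,0,0.5,0,0,0],[0,0,1,0,0,0],[0,0,1,0,0,0]])

```text
time: 20.6
tool_pos: [452.8, 14.4, 30.1]
tcp_rot: [3.141, 0.0, 1.711]
contact_force: [-0.6, -0.3, -0.7]
grip_width: 25.2
```

Request:
step_arm(deltas=[[0,0,0.5,0,0,0],[0,0,0.8,0,0,0],[0,0,0.8,0,0,0]])

```text
time: 20.85
tool_pos: [452.8, 14.4, 29.3]
tcp_rot: [3.141, 0.0, 1.711]
contact_force: [0.2, -0.7, -1.2]
grip_width: 25.2
```

Request:
step_arm(deltas=[[0,0,0.5,0,0,0],[0,0,0.8,0,0,0],[0,0,0.8,0,0,0]])

```text
time: 21.1
tool_pos: [452.8, 14.4, 29.2]
tcp_rot: [3.141, 0.0, 1.711]
contact_force: [-2.3, 0.3, 9.1]
grip_width: 25.2
```

Request:
step_arm(deltas=[[0,0,0.5,0,0,0],[0,0,0.5,0,0,0],[0,0,0.5,0,0,0]])

```text
time: 21.35
tool_pos: [452.8, 14.4, 29.2]
tcp_rot: [3.141, 0.0, 1.711]
contact_force: [-4.0, 0.2, 15.8]
grip_width: 24.9
```

Request:
step_arm(deltas=[[0,0,-1.1,0,0,0],[0,0,-1.1,0,0,0],[0,0,-1.1,0,0,0]])

```text
time: 21.6
tool_pos: [452.9, 14.4, 29.3]
tcp_rot: [3.141, 0.0, 1.711]
contact_force: [-0.8, -0.2, 5.1]
grip_width: 25.1
```

Request:
step_arm(deltas=[[0,0,0,0,0,0],[0,0,0,0,0,0],[0,0,-1,0,0,0],[0,0,-1,0,0,0],[0,0,-1,0,0,0]], fingers=30)

```text
time: 22.02
tool_pos: [452.2, 14.4, 29.7]
tcp_rot: [-3.14, -0.0, 1.711]
contact_force: [-0.0, -0.7, -0.2]
grip_width: 29.8
```

Request:
step_arm(deltas=[[0,0,0,0,0,0],[0,0,0,0,0,0],[0,0,0,0,0,0],[0,0,0,0,0,0],[0,0,0,0,0,0]], fingers=44)

```text
time: 22.43
tool_pos: [452.6, 14.4, 30.0]
tcp_rot: [-3.142, 0.0, 1.711]
contact_force: [0.3, -0.7, 0.4]
grip_width: 43.7
```

Request:
step_arm(deltas=[[0,0,-4,0,0,0],[0,0,-15,0,0,0],[0,0,-40,0,0,0],[0,0,-75,0,0,0],[0,0,-110,0,0,0]])

```text
time: 22.85
tool_pos: [451.8, 14.5, 141.0]
tcp_rot: [-3.139, -0.001, 1.711]
contact_force: [2.7, 0.4, -0.5]
grip_width: 43.8
```

Request:
step_arm(deltas=[[0,0,0,0,0,0.12],[0,0,-20,0,0,0.24],[0,0,-40,0,0,0.36],[0,0,-40,0,0,0.48],[0,0,-40,0,0,0.6]])

```text
time: 23.27
tool_pos: [453.2, 14.4, 181.6]
tcp_rot: [3.139, -0.001, 1.105]
contact_force: [0.5, -0.1, -0.4]
grip_width: 43.8
```

Request:
step_arm(deltas=[[0,0,0,0,0,0.12],[0,0,0,0,0,0.24],[0,0,0,0,0,0.36],[0,0,0,0,0,0.48],[0,0,0,0,0,0.6]], fingers=62)

```text
time: 23.68
tool_pos: [452.5, 14.4, 180.3]
tcp_rot: [3.141, -0.0, 0.505]
contact_force: [0.5, -0.1, -1.1]
grip_width: 61.7
```

Request:
step_arm(deltas=[[0,0,0,0,0,0.12],[0,0,0,0,0,0.24],[0,0,0,0,0,0.36],[0,0,0,0,0,0.395],[0,0,0,0,0,0.395]])

```text
time: 24.1
tool_pos: [452.5, 14.4, 180.2]
tcp_rot: [3.142, -0.0, 0.115]
contact_force: [-0.4, 0.3, 0.6]
grip_width: 62.4
```

```bash
python3 - <<'E'
from h import *
o=bot.get_obs();print(goto(470,255,240,.116),o['grip_width'],o['tool_pos'],o['tcp_rot'],o['contact_force'],o['time'])
c=bot.capture('wrist');cv2.imwrite('pics/w8.png',c['color'][:,:,::-1]);np.save('w8.npy',c,allow_pickle=True)
E
```

```text
(array([  44.9, -237. ,  -59.8]), array([ 0.0001, -0.    , -0.0014])) 62.44613083837302 [452.50656354  14.44100794 180.24282415] [ 3.14152444e+00 -3.71544325e-05  1.14562703e-01] [-0.37658531  0.30514421  0.64854777] 24.1
```

View pics/w8.png

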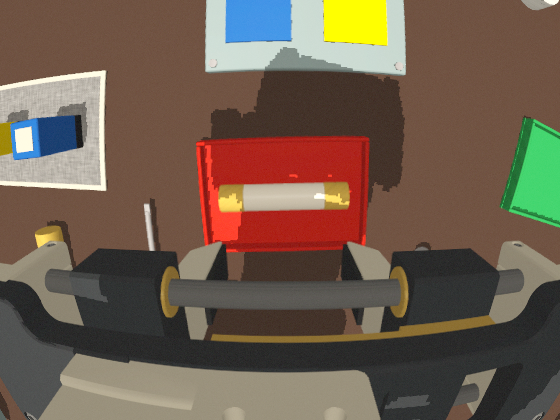

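Fuse lies flat in the red tray (284,196). Now the blue relay back; first measure the empty pads from the top view.

Request:
step_arm(deltas=[[11,-36,0,0,0,0],[22,-72,0,0,0,0],[33,-108,0,0,0,0],[44,-144,0,0,0,0],[55,-180,0,0,0,-0.001]])

```text
time: 24.57
tool_pos: [486.5, 201.3, 180.2]
tcp_rot: [3.141, -0.0, 0.118]
contact_force: [1.1, 0.2, 0.5]
grip_width: 62.3
```

Request:
step_arm(deltas=[[9,-29,10,0,0,0],[18,-58.5,25,0,0,0],[18,-58.5,50,0,0,0],[18,-58.5,50,0,0,0],[18,-58.5,50,0,0,0]])

```text
time: 24.98
tool_pos: [496.5, 259.4, 129.0]
tcp_rot: [3.14, 0.004, 0.119]
contact_force: [0.2, 0.4, 0.5]
grip_width: 61.9
```

Request:
step_arm(deltas=[[0,0,0,0,0,0],[0,0,0,0,0,0]])

```text
time: 25.15
tool_pos: [498.3, 259.1, 131.5]
tcp_rot: [-3.141, -0.002, 0.116]
contact_force: [0.9, -0.1, 0.1]
grip_width: 61.9
```

```bash
cat > pads.py <<'E'
from h import *
def pads(c,fish,z=15,**k):
    hsv=cv2.cvtColor(c['color'],cv2.COLOR_RGB2HSV).astype(int);H,S,V=hsv[...,0],hsv[...,1],hsv[...,2]
    P=proj(c,[[623.4,56.8,15],[633.8,-32.6,15]],fish)
    for n,lo,hi,p in [('blue',100,125,P[0]),('yellow',26,34,P[1])]:
        m=(H>=lo)&(H<=hi)&(S>100)&(V>60);w=np.zeros_like(m);a,b=p.astype(int);w[max(b-45,0):b+45,max(a-45,0):a+45]=1
        print(n,np.round(np.r_[tuple(map(np.ravel,rectw(c,blob(m&w,p),z,fish)))],1))
E
python3 - <<'E'
from pads import *
o=bot.get_obs();print(goto(497.6,260,55,.116),o['grip_width'],o['tool_pos'],o['time'])
pads(bot.capture('top'),False);pads(bot.capture('side'),False)
pads(np.load('w5.npy',allow_pickle=True).item(),True)
c=bot.capture('wrist');cv2.imwrite('pics/w9.png',c['color'][:,:,::-1])
hsv=cv2.cvtColor(c['color'],cv2.COLOR_RGB2HSV).astype(int)
for n,X,z in [('blue',[497.6,260,78],78),('yel',[493,351,78],78)]:
    p=proj(c,[X],True)[0];b=blob((hsv[...,1]<60)&(hsv[...,2]>140),p);print(n,p,rectw(c,b,z,True),b.sum())
E
```

```text
(array([-0.8, -0.9, 76.5]), array([-0.0003, -0.0021, -0.    ])) 61.92728425795808 [498.34941352 259.12388947 131.52008314] 25.15
blue [622.   58.1  55.9  59.8   6.5]
yellow [632.7 -31.4  55.8  60.7   6.8]
blue [629.9  59.6  38.8  59.6   6.8]
yellow [647.5 -28.6  26.8  62.   14.8]Traceback (most recent call last):
  File "<stdin>", line 4, in <module>
  File "pads.py", line 7, in pads
    print(n,np.round(np.r_[tuple(map(np.ravel,rectw(c,blob(m&w,p),z,fish)))],1))
                                                      ~~~~^^^^^^^
  File "h.py", line 19, in blob
    i=1+(np.argmax(s[1:,4]) if near is None else np.argmin(np.hypot(*(ce[1:]-near).T)+1e3*(s[1:,4]<40)))
                                                 ~~~~~~~~~^^^^^^^^^^^^^^^^^^^^^^^^^^^^^^^^^^^^^^^^^^^^^
    return _wrapfunc(a, 'argmin', axis=axis, out=out, **kwds)
    return bound(*args, **kwds)
ValueError: attempt to get argmin of an empty sequence
```

Request:
step_arm(deltas=[[-0.5,-0.5,25,0,0,0],[-0.5,-0.5,50,0,0,0],[-0.5,-0.5,70,0,0,0],[-0.5,-0.5,76,0,0,0],[-0.5,-0.5,76,0,0,0]])

```text
time: 25.67
tool_pos: [496.5, 259.5, 53.2]
tcp_rot: [3.141, 0.002, 0.116]
contact_force: [-0.0, 0.1, -0.5]
grip_width: 61.9
```

Request:
step_arm(deltas=[[0,0,0,0,0,0],[0,0,0,0,0,0],[0,0,0,0,0,0],[0,0,0,0,0,0],[0,0,0,0,0,0]], fingers=30)

```text
time: 26.08
tool_pos: [497.7, 260.4, 55.2]
tcp_rot: [-3.141, -0.002, 0.117]
contact_force: [-0.3, -0.3, 5.4]
grip_width: 39.6
```

Request:
step_arm(deltas=[[0,0,-8,0,0,0],[0,0,-25,0,0,0],[0,0,-50,0,0,0],[0,0,-80,0,0,0],[0,0,-110,0,0,0]])

```text
time: 26.5
tool_pos: [496.3, 260.0, 165.1]
tcp_rot: [3.141, 0.002, 0.117]
contact_force: [0.6, -0.3, -2.3]
grip_width: 39.8
```

Request:
step_arm(deltas=[[0,0,0,0,0,0],[0,0,0,0,0,0],[0,0,0,0,0,0]])

```text
time: 26.75
tool_pos: [496.4, 260.0, 163.5]
tcp_rot: [3.141, 0.001, 0.117]
contact_force: [0.1, -0.4, -1.3]
grip_width: 39.6
```

```bash
python3 - <<'E'
from h import *
o=bot.get_obs();print(goto(623.5,56.5,85,.116),o['grip_width'],o['tool_pos'],o['tcp_rot'],o['time'])
E
```

```text
(array([102.7, 216.9,  78.4]), array([0.0004, 0.0012, 0.0008])) 39.6291692073345 [496.36193838 259.98810012 163.4812806 ] [3.14123791e+00 1.22764027e-03 1.16807070e-01] 26.75
```

Request:
step_arm(deltas=[[5,10,0,0,0,0],[17,36,0,0,0,0],[32,69,0,0,0,0],[48,102,0,0,0,0],[63,135,0,0,0,0.001]])

```text
time: 27.17
tool_pos: [575.5, 131.4, 162.4]
tcp_rot: [3.141, 0.003, 0.116]
contact_force: [1.5, 0.7, -1.8]
grip_width: 39.6
```

Request:
step_arm(deltas=[[16,33,0,0,0,0],[30,62,0,0,0,0],[39,82,20,0,0,0],[39,82,50,0,0,0],[39,82,76,0,0,0]])

```text
time: 27.58
tool_pos: [623.5, 53.7, 85.2]
tcp_rot: [3.141, 0.002, 0.113]
contact_force: [-1.4, 0.1, -2.6]
grip_width: 40.1
```

Request:
step_arm(deltas=[[0,0,0,0,0,0],[0,0,0,0,0,0],[0,0,0,0,0,0],[0,0,0,0,0,0]])

```text
time: 27.92
tool_pos: [624.6, 56.6, 89.8]
tcp_rot: [3.141, -0.003, 0.116]
contact_force: [0.0, -0.2, -1.0]
grip_width: 40.0
```

```bash
python3 - <<'E'
from h import *
for i in range(3):
    o=bot.get_obs();print(goto(623.5,56.5,66.5,.116),o['tool_pos'],o['tcp_rot'],o['time'])
    c=bot.capture('wrist')
cv2.imwrite('pics/w10.png',c['color'][:,:,::-1])
E
```

```text
(array([-1.1, -0. , 23.3]), array([ 0.0006, -0.0029,  0.0003])) [624.56177687  56.61605267  89.76449531] [ 3.14100547e+00 -2.93716389e-03  1.16322223e-01] 27.9167
(array([-1.1,  0. , 23.4]), array([ 0.0006, -0.0032,  0.0003])) [624.53805312  56.68421741  89.87303044] [ 3.14100241 -0.0031957   0.11631757] 27.9667
(array([-1. ,  0.1, 23.3]), array([ 0.0006, -0.0031,  0.0003])) [624.4031614   56.71968452  89.81053422] [ 3.14099412e+00 -3.06036756e-03  1.16346845e-01] 28.0167
```

View pics/w10.png

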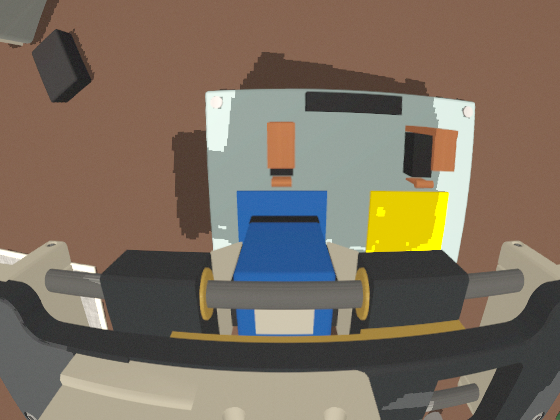

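Blue relay sits squarely over its pad (pad 237–327, relay 240–330 in the nearer plane). Lower to contact.

Request:
step_arm(deltas=[[-0.7,0,8,0,0,0],[-0.7,0,15,0,0,0],[-0.7,0,19,0,0,0],[-0.7,0,21,0,0,0],[-0.7,0,22,0,0,0]])

```text
time: 28.48
tool_pos: [622.2, 56.5, 67.1]
tcp_rot: [-3.142, 0.001, 0.116]
contact_force: [-9.4, 0.1, 18.7]
grip_width: 40.0
```

Request:
step_arm(deltas=[[0,0,0,0,0,0],[0,0,0,0,0,0],[0,0,0.8,0,0,0],[0,0,0.8,0,0,0],[0,0,0.8,0,0,0]])

```text
time: 28.9
tool_pos: [622.1, 56.5, 67.1]
tcp_rot: [3.142, 0.001, 0.116]
contact_force: [-7.9, -0.5, 15.6]
grip_width: 40.2
```

Request:
step_arm(deltas=[[0,0,0.8,0,0,0],[0,0,0.8,0,0,0],[0,0,0.8,0,0,0]])

```text
time: 29.15
tool_pos: [622.2, 56.5, 67.1]
tcp_rot: [3.141, 0.001, 0.116]
contact_force: [-10.4, -0.9, 21.9]
grip_width: 39.9
```

Request:
step_arm(deltas=[[0,0,-1,0,0,0],[0,0,-2,0,0,0],[0,0,-2.4,0,0,0],[0,0,-2.4,0,0,0]])

```text
time: 29.48
tool_pos: [622.6, 56.5, 67.1]
tcp_rot: [3.142, 0.0, 0.116]
contact_force: [-2.7, 0.4, 7.4]
grip_width: 39.8
```

```bash
python3 - <<'E'
from h import *
o=bot.get_obs();print(goto(623.5,56.5,66.5,.116),o['tool_pos'],o['tcp_rot'],o['contact_force'],o['time'])
c=bot.capture('top')
hsv=cv2.cvtColor(c['color'],cv2.COLOR_RGB2HSV).astype(int)
E
```

```text
(array([0.9, 0.1, 0.6]), array([ 0.    ,  0.0004, -0.0001])) [622.62156501  56.48690564  67.11439591] [3.14159071e+00 4.05979245e-04 1.15869258e-01] [-2.66294133  0.37676793  7.4496257 ] 29.4833
```

Request:
step_arm(deltas=[[0.5,0,-0.5,0,0,0],[0.5,0,-0.5,0,0,0],[0.5,0,-0.5,0,0,0]])

```text
time: 29.78
tool_pos: [623.3, 56.5, 67.1]
tcp_rot: [3.142, 0.0, 0.116]
contact_force: [-1.7, 0.0, 3.2]
grip_width: 39.9
```

Request:
step_arm(deltas=[[0,0,0,0,0,0],[0,0,0,0,0,0],[0,0,0,0,0,0],[0,0,0,0,0,0]], fingers=62)

```text
time: 30.12
tool_pos: [623.4, 56.4, 67.0]
tcp_rot: [3.142, 0.0, 0.116]
contact_force: [-0.1, -0.6, -0.5]
grip_width: 60.2
```

Request:
step_arm(deltas=[[0,0,-8,0,0,0],[0,0,-25,0,0,0],[0,0,-50,0,0,0],[0,0,-80,0,0,0],[0,0,-110,0,0,0]])

```text
time: 30.53
tool_pos: [623.0, 56.5, 178.7]
tcp_rot: [-3.142, 0.001, 0.116]
contact_force: [0.8, -0.4, 0.6]
grip_width: 62.2
```

Request:
step_arm(deltas=[[0,0,0,0,0,0],[0,0,0,0,0,0],[0,0,0,0,0,0]])

```text
time: 30.78
tool_pos: [622.9, 56.5, 177.1]
tcp_rot: [3.142, 0.0, 0.116]
contact_force: [0.3, 0.3, -0.1]
grip_width: 62.2
```

```bash
python3 - <<'E'
from h import *
o=bot.get_obs();print(goto(493,351.1,130,.116),o['tool_pos'],o['tcp_rot'],o['contact_force'],o['time'])
c=bot.capture('wrist');cv2.imwrite('pics/w11.png',c['color'][:,:,::-1])
hsv=cv2.cvtColor(c['color'],cv2.COLOR_RGB2HSV).astype(int)
p=proj(c,[[623.4,56.8,90]],True)[0];b=blob((hsv[...,1]<70)&(hsv[...,2]>140),p);print(p,rectw(c,b,90,True),b.sum())
print('blue all',rectw(c,blob((hsv[...,0]>100)&(hsv[...,0]<125)&(hsv[...,1]>100),p),15,True))
E
```

```text
(array([ -95. , -307.6,   47.2]), array([ 0.    ,  0.0005, -0.0002])) [622.93829081  56.51675795 177.10651318] [3.14158226e+00 4.98273275e-04 1.15845994e-01] [ 0.25213988  0.31667095 -0.09692501] 30.7833
[281.61629242 222.57641521] ((622.7282104492188, 55.008941650390625), (21.956026077270508, 24.67587661743164), 6.626601696014404) 1048
blue all ((612.8178100585938, 55.481407165527344), (76.17267608642578, 59.982215881347656), 6.619749546051025)
```

Blue relay measured at (622.7, 55.0), yaw 6.6°, pad centre in the same view about (622.9, 55.5): good. Now yellow.

Request:
step_arm(deltas=[[-12,-38,0,0,0,0],[-24,-77,0,0,0,0],[-36,-115,0,0,0,0],[-48,-154,0,0,0,0],[-60,-193,0,0,0,0]])

```text
time: 31.25
tool_pos: [539.7, 242.4, 175.7]
tcp_rot: [3.141, 0.003, 0.115]
contact_force: [0.4, -0.1, 1.0]
grip_width: 62.2
```

Request:
step_arm(deltas=[[-12,-38,10,0,0,0],[-24,-77,25,0,0,0],[-35,-115,47,0,0,0],[-35,-115,47,0,0,0],[-35,-115,47,0,0,0]])

```text
time: 31.67
tool_pos: [490.6, 352.8, 127.2]
tcp_rot: [3.139, 0.006, 0.12]
contact_force: [-0.4, -0.7, -0.4]
grip_width: 62.0
```

Request:
step_arm(deltas=[[0,0,0,0,0,0],[0,0,0,0,0,0],[0,0,0,0,0,0]])

```text
time: 31.92
tool_pos: [494.5, 350.2, 130.8]
tcp_rot: [-3.142, -0.001, 0.114]
contact_force: [-0.0, -0.0, 0.3]
grip_width: 61.8
```

```bash
python3 - <<'E'
from h import *
o=bot.get_obs();print(goto(492.9,351.1,53.5,.116),o['tool_pos'],o['tcp_rot'],o['time'])
c=bot.capture('wrist')
hsv=cv2.cvtColor(c['color'],cv2.COLOR_RGB2HSV).astype(int)
p=proj(c,[[493,351,78]],True)[0];b=blob((hsv[...,1]<70)&(hsv[...,2]>140),p);print(p,rectw(c,b,78,True),b.sum())
E
```

```text
(array([-1.5, -1.1, 77.3]), array([-0.    , -0.0009, -0.0022])) [494.47856412 350.20198183 130.77125361] [-3.14157185e+00 -8.65984205e-04  1.13774431e-01] 31.9167
[280.06688274 243.41334892] ((491.1522521972656, 349.734375), (21.567058563232422, 23.74266815185547), 6.527680397033691) 1218
```

Request:
step_arm(deltas=[[-1,-0.5,25,0,0,0],[-1,-0.5,50,0,0,0],[-1,-0.5,70,0,0,0],[-1,-0.5,77,0,0,0],[-1,-0.5,77,0,0,0]])

```text
time: 32.38
tool_pos: [492.0, 350.6, 51.9]
tcp_rot: [3.14, 0.003, 0.114]
contact_force: [0.2, 0.5, 0.8]
grip_width: 61.6
```

Request:
step_arm(deltas=[[0,0,0,0,0,0],[0,0,0,0,0,0],[0,0,0,0,0,0],[0,0,0,0,0,0],[0,0,0,0,0,0]], fingers=30)

```text
time: 32.8
tool_pos: [493.0, 352.1, 54.6]
tcp_rot: [-3.141, -0.002, 0.116]
contact_force: [0.2, -0.1, 5.6]
grip_width: 39.9
```

Request:
step_arm(deltas=[[0,0,-8,0,0,0],[0,0,-25,0,0,0],[0,0,-50,0,0,0],[0,0,-80,0,0,0],[0,0,-110,0,0,0]])

```text
time: 33.22
tool_pos: [491.7, 351.6, 164.5]
tcp_rot: [3.141, 0.001, 0.116]
contact_force: [0.4, 0.7, -1.0]
grip_width: 40.0
```

Request:
step_arm(deltas=[[0,0,-3,0,0,0],[0,0,-5,0,0,0],[0,0,-5,0,0,0]])

```text
time: 33.47
tool_pos: [492.0, 351.7, 168.4]
tcp_rot: [3.141, 0.0, 0.116]
contact_force: [-1.2, 0.3, -1.5]
grip_width: 39.8
```

```bash
python3 - <<'E'
from h import *
o=bot.get_obs();print(goto(634,-32,85,.116),o['grip_width'],o['tool_pos'],o['tcp_rot'],o['time'])
E
```

```text
(array([ 96.7, 397.6,  83.4]), array([ 0.0001,  0.0002, -0.0001])) 39.76230514888136 [491.97782854 351.73220364 168.35677733] [3.14148638e+00 1.77425983e-04 1.15874849e-01] 33.4667
```

Request:
step_arm(deltas=[[2,10,0,0,0,0],[8,35,0,0,0,0],[16,67,0,0,0,0],[24,100,0,0,0,0],[32,133,0,0,0,0]])

```text
time: 33.88
tool_pos: [538.9, 221.4, 166.5]
tcp_rot: [3.141, 0.003, 0.117]
contact_force: [1.0, 0.1, -1.6]
grip_width: 40.2
```

Request:
step_arm(deltas=[[8,33,0,0,0,0],[16,66,0,0,0,0],[24,99,0,0,0,0],[32,132,0,0,0,0],[40,165,0,0,0,0]])

```text
time: 34.3
tool_pos: [597.6, 61.7, 166.5]
tcp_rot: [-3.141, 0.004, 0.115]
contact_force: [0.4, 0.6, -1.4]
grip_width: 39.6
```

Request:
step_arm(deltas=[[8,33,0,0,0,0],[16,65,0,0,0,0],[22,88,0,0,0,0],[25,99.5,0,0,0,0],[25,99.5,0,0,0,0]])

```text
time: 34.72
tool_pos: [634.4, -34.7, 166.6]
tcp_rot: [-3.142, 0.002, 0.112]
contact_force: [0.3, 0.2, -1.0]
grip_width: 39.8
```

Request:
step_arm(deltas=[[0,0,15,0,0,0],[0,0,40,0,0,0],[0,0,65,0,0,0],[0,0,80,0,0,0],[0,0,80,0,0,0]])

```text
time: 35.13
tool_pos: [631.3, -29.6, 83.8]
tcp_rot: [-3.139, 0.009, 0.117]
contact_force: [-0.2, 0.7, -0.2]
grip_width: 39.5
```

Request:
step_arm(deltas=[[0,0,0,0,0,0],[0,0,0,0,0,0],[0,0,0,0,0,0]])

```text
time: 35.38
tool_pos: [635.3, -31.3, 89.9]
tcp_rot: [3.141, -0.002, 0.116]
contact_force: [-0.1, 0.3, -1.2]
grip_width: 39.8
```

```bash
python3 - <<'E'
from h import *
o=bot.get_obs();print(goto(634,-32,67,.116),o['tool_pos'],o['tcp_rot'],o['grip_width'],o['time'])
E
```

```text
(array([-1.5,  0.5, 22.9]), array([ 0.0007, -0.0025,  0.0005])) [635.34135246 -31.32912493  89.8995366 ] [ 3.14089450e+00 -2.48494243e-03  1.16488308e-01] 39.76578398955041 35.3833
```

Request:
step_arm(deltas=[[-0.7,0.5,8,0,0,0],[-0.7,0.5,14,0,0,0],[-0.7,0.5,17,0,0,0],[-0.7,0.5,19,0,0,0],[-0.7,0.5,20,0,0,0]])

```text
time: 35.8
tool_pos: [633.7, -32.4, 67.7]
tcp_rot: [-3.141, 0.001, 0.116]
contact_force: [0.7, 0.7, -2.4]
grip_width: 39.7
```

Request:
step_arm(deltas=[[0,0,0,0,0,0],[0,0,0,0,0,0],[0,0,0,0,0,0]])

```text
time: 36.05
tool_pos: [634.1, -32.4, 68.5]
tcp_rot: [3.141, -0.0, 0.116]
contact_force: [0.1, 0.1, -0.9]
grip_width: 39.9
```

Request:
step_arm(deltas=[[0,0,0.5,0,0,0],[0,0,1,0,0,0],[0,0,1,0,0,0]])

```text
time: 36.3
tool_pos: [634.0, -32.4, 67.3]
tcp_rot: [3.142, -0.0, 0.116]
contact_force: [0.6, -0.0, -1.3]
grip_width: 39.9
```

Request:
step_arm(deltas=[[0,0,0.5,0,0,0],[0,0,1,0,0,0],[0,0,1,0,0,0]])

```text
time: 36.55
tool_pos: [634.0, -32.4, 66.6]
tcp_rot: [3.141, -0.0, 0.116]
contact_force: [-1.3, -0.3, 1.1]
grip_width: 40.0
```

Just touching. Release, lift, and check.

Request:
step_arm(deltas=[[0,0,0.2,0,0,0],[0,0,0.2,0,0,0],[0,0,0.2,0,0,0],[0,0,0.2,0,0,0]], fingers=62)

```text
time: 36.88
tool_pos: [634.0, -32.4, 66.1]
tcp_rot: [3.141, -0.0, 0.116]
contact_force: [-0.2, 0.5, -0.2]
grip_width: 60.0
```

Request:
step_arm(deltas=[[0,0,-8,0,0,0],[0,0,-25,0,0,0],[0,0,-50,0,0,0],[0,0,-80,0,0,0],[0,0,-115,0,0,0]])

```text
time: 37.3
tool_pos: [633.1, -32.2, 181.6]
tcp_rot: [-3.141, 0.003, 0.116]
contact_force: [1.1, -0.6, -0.3]
grip_width: 61.8
```

Request:
step_arm(deltas=[[-35,0,-20,0,0,0],[-70,0,-40,0,0,0],[-100,0,-60,0,0,0],[-100,0,-60,0,0,0],[-100,0,-60,0,0,0]])

```text
time: 37.72
tool_pos: [534.5, -44.2, 243.5]
tcp_rot: [3.14, -0.004, 0.115]
contact_force: [0.8, 0.1, -0.1]
grip_width: 62.3
```

Request:
step_arm(deltas=[[0,0,0,0,0,0],[0,0,0,0,0,0],[0,0,0,0,0,0],[0,0,0,0,0,0],[0,0,0,0,0,0]])

```text
time: 38.13
tool_pos: [534.9, -43.8, 240.2]
tcp_rot: [-3.141, 0.001, 0.116]
contact_force: [1.1, -0.8, 0.3]
grip_width: 62.2
```

```bash
python3 - <<'E'
from h import *
o=bot.get_obs();print(o['tool_pos'],o['contact_force'],o['time'])
c=bot.capture('wrist');cv2.imwrite('pics/w12.png',c['color'][:,:,::-1])
hsv=cv2.cvtColor(c['color'],cv2.COLOR_RGB2HSV).astype(int);H,S,V=hsv[...,0],hsv[...,1],hsv[...,2]
for n,X,lo,hi in [('blue',[623,56.8,90],100,125),('yellow',[633.8,-32.4,90],26,34)]:
    p=proj(c,[X],True)[0];b=blob((S<70)&(V>110),p)
    r=rectw(c,b,90,True);print(n,'mark',np.round(r[0],1),np.round(r[1],1),round(r[2],1))
    m=blob((H>=lo)&(H<=hi)&(S>100),p);r=rectw(c,m,15,True);print(' pad+relay at z15',np.round(r[0],1),np.round(r[1],1),round(r[2],1))
print([(np.round(d['rect']).tolist(),round(d['p'],2)) for d in bot.boxes_of('fuse_center',c)])
E
```

```text
[534.86709801 -43.8077013  240.20787369] [ 1.08243157 -0.75374087  0.25849811] 38.1333
blue mark [622.8  55. ] [22.4 24.6] 6.7
 pad+relay at z15 [622.5  64.9] [55.7 76.2] 6.5
yellow mark [632.3 -34.3] [21.1 23.1] 6.5
 pad+relay at z15 [634.1 -32.4] [55.4 58.8] 6.9
[([229.0, 246.0, 102.0, 20.0], 0.55)]
```

View pics/w12.png

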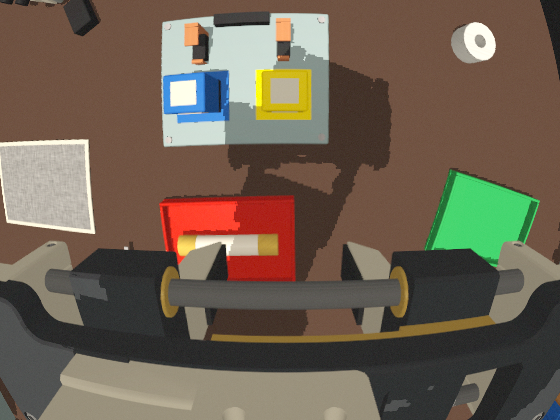

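The last view shows both relays upright on their own pads (yellow 284,92; blue 185,92) and square with the panel. The clips are empty, the fuse lies flat in the red tray (229,245), and the gripper is clear. Handing in.

```bash
python3 -c "
from plant import bot
print(bot.close_job())"
```

```text
the job is handed in; nothing more can be done
None
```

I finished the job in the order asked and handed it in at about 38 s of the 106 s allowed. Both relays were parked upright on the mat. The fuse was drawn out level to the open side, about 57 mm before lifting, and lowered into the red tray until it touched. Then blue and yellow went back onto their own pads.

**Last checks:** both relays stand on their own pads at 6.5–6.7° yaw, against about 6.6° for the panel. The fuse lies flat in the red tray, the clips are empty and the gripper is clear. The highest contact force I read was about 25 N, while setting the blue relay down.

**What disagreed:**
- **Centring:** in the last view the top marks came out up to about 2 mm off the pad centres: blue in y, yellow in both x and y. A view from directly above blue showed about 0.5 mm. I took the rest as camera calibration error, did not take the same overhead check for yellow, and did not correct either relay.
- **Before/after comparison:** yellow's mark also read 3 mm away from its first measurement in y. I distrusted that first reading because the arm was still moving when it was taken.
- **Pad measurement:** the side camera gave wrong pad outlines, so I left it out.

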